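Clamp a re-glued tile trivet

TASK

The end rail of this tile trivet has just been glued: first press the raised edge of the mosaic panel down until it lies level in its frame, without cracking it. Then pump the trigger of the bar clamp lying around the trivet until its jaws have drawn the loose end rail tight against the frame; work the clamp by its trigger, not by pushing its bar or far jaw. Finish while still holding the trigger squeezed, so that the jaws press firmly on the work without crushing it, and leave the glue, the mug and the ketchup alone.

Things in the scene. Friction and masses are not known exactly. Their poses are not given: they have to be found in the camera images.
- trivet: Loose wooden trivet frame on the counter, 110 (x) x 104 (y) x 20 mm high, 0.46 kg with its panel: 10 mm base, rails along x = +-50 mm, a fixed end rail at -y (outer face y = -58 mm). Its +y end is open (face y = +46 mm); the loose end rail belongs there. Origin: underside, centre of the finished 110 x 116 mm trivet; z up.
- tile (a joint): Tilt (rad) of the coloured 3 x 3 mosaic panel (88 x 90 x 10 mm) in the trivet: 0 = level, flush with the 20 mm high rails. Its -y edge is down already; the edge by the loose rail starts 5 to 9 mm proud (0.06 to 0.10). Stiffly bedded, it stays where left: 6 to 8 N down near the raised edge moves it, to a hard stop when level. Cracks above 60 N.
- tile_edge (a point): Where to press: top of the panel, 10 mm in from the middle of its raised edge. When level, 20 mm above the counter at trivet x = 0, y = +35 mm.
- rail: Loose wooden end rail, 110 (x) x 12 (y) x 20 mm, 50 g, standing on the counter 3 to 6 mm off the trivet's open end. Origin: centre of its underside. Home: trivet x = 0, y = +52 mm, parallel to the trivet's x.
- clamp: One-hand bar clamp (black, orange, steel; 0.7 kg) lying loose on its side round the trivet, axes parallel to the trivet's within 2 degrees. Origin: on the counter under bar and housing. Bar along y; jaws to +x, pads centred at x = 77 mm; pistol grip to -x (x -22 to -122, back face y = -45, 1 to 31 mm above the counter). Housing jaw's pad face at y = +22 mm, 6 to 14 mm from the fixed rail.
- clamp_grip (a point): Grasp point 16 mm above the counter, midway from grip back to released trigger front (clamp x = -75, y = -13 mm). Take both from above, closing along clamp y: 63 mm across, 39 mm when fully squeezed. The clamp slides about 12 mm to its +y in the first squeeze; open to over 75 mm between squeezes to let the trigger right out.
- trigger (a joint): 0 = released, 0.23 rad = home on its stop. Springs back (3 N released, 6 N home, at the grasp point). Each full squeeze draws bar and far jaw 8 mm towards the housing; the bar cannot run back more than 4 mm. The jaws must close 29 to 49 mm in all: 4 to 7 squeezes. Free, it goes home at a squeeze of 12 N (not at 9); with the jaws tight it stops short (below 0.20).
- trigger_face (a point): Middle of the orange trigger's front face, where a finger presses (105 mm from its pivot; trigger 12 mm thick, 5 to 27 mm above the counter).
- bar: Flat steel bar, 19 x 6 x 300 mm, with the far jaw at its +y end; slides along the clamp's y. Its origin is the clamp's when fully open and moves to the clamp's -y as the jaws close. The gripper must not push it.
- pad: Far jaw's orange rubber pad, 38 (x) x 10 (y) x 30 mm; origin: middle of the pressing face, which looks to -y. Gives 1 mm per 9 N. Jaw force grows with the gripper's squeeze on grip and trigger: squeeze 12 N for about 12 N at the jaws, 18 N for 20, 24 N for 30, 32 N for 54. 14 to 24 N is a proper squeeze; 10 N is too little, above 32 N too much; above 60 N at the jaws the work is crushed.
- glue: Yellow glue bottle, 48 mm diameter, 126 mm high, standing; origin under its centre. Leave alone.
- mug: White mug, 80 mm diameter, 90 mm high, handle to its +y, standing; origin under its centre. Leave alone.
- ketchup: Red squeeze bottle, 62 mm diameter, 146 mm high, standing; origin under its centre. Leave alone.
Not all that is in view belongs to the job. Of the things shaped like the trivet, the wooden one is meant.

How it is judged:
On the way, in this order (a step that is already met when the one before it is completed fails the run):
1. the tile panel is pressed level while the jaws are still open (value of joint tile below 0.015 rad and contact force between pad and rail below 0.5 N), for 0.2 s.
2. the loose rail is drawn home against the frame under jaw pressure (value of joint tile below 0.015 rad and y of rail in the frame of trivet below 0.0537 m and x of rail in the frame of trivet between -0.008 and 0.008 m and angle between the x axis of rail and the x axis of trivet, either way round below 0.04 rad and angle between rail's own z axis and vertical below 0.08 rad and contact force between pad and rail above 8 N), for 0.2 s.
At the end, for the whole second after the job is handed in: Panel level (tilt under 0.015 rad); rail home (gap under 1.7 mm, ends flush within 8 mm, parallel within 0.04 rad); far jaw presses it with 8 to 60 N, housing jaw bears on the frame; fingers squeeze the trigger with over 4 N; trivet and clamp flat on the counter, at rest (all of step 2 and contact force between pad and rail below 60 N and contact force between clamp and trivet above 5 N and value of joint trigger above 0.004 rad and contact force between the fingers and trigger above 4 N and angle between trivet's own z axis and vertical below 0.05 rad and height (world z) of trivet below 0.006 m and angle between clamp's own z axis and vertical below 0.12 rad and linear speed of each of trivet, clamp below 0.02 m/s); the arm keeps its last pose, push and grip.
It fails at once if the work is crushed (jaw force above 60 N) (contact force between pad and rail above 60 N).
It fails at once if the tile panel is cracked (pressed with more than 60 N) (contact force between the arm and tile above 60 N).
It fails at once if the robot pushes the clamp's bar or far jaw (contact force between the arm and bar above 4 N).
It fails at once if the glue, mug or ketchup is disturbed (moved 25 mm or tipped) (distance of any of glue, mug, ketchup from where it was at the start of the episode above 0.025 m or angle between any of glue, mug, ketchup's own z axis and vertical above 0.3 rad).
It also fails if it takes over 67 s, if anything falls off the work surface, if the arm or the gripper's body presses on something with over 40 N, if the wrist force passes 120 N, or if a joint passes its speed limit or range.

ROBOT

A 6-joint arm with a two-finger parallel gripper is mounted at the origin on the work surface. World frame = base frame: x ahead of the robot, y to its left, z up, the work surface at z = 0. Lengths are in m, angles in rad, forces in N, time in s.
With the tool pointing down it reaches from about 0.25 to 0.725 m from the base axis. Payload 4 kg.
Tool frame: the origin (TCP) lies on the centre line of the jaws, within the pads' length; the fingertips stand 14 mm ahead of it and the grasp point (between the pads) lies 5 mm behind it; z points along the fingers, y is the line along which they close (so a half turn about z gives the same grasp; the last joint's range is limited). The gripper opens to 85 mm and grips with 20 to 120 N. Pads are 22 mm wide; open, the fingers measure 114 mm over their backs; the gripper's body (76 mm by 85 mm) begins 54 mm behind the grasp point. The pads swing forward as they close: fully open they stand 13 mm farther back than shut.
Start: joints at [-1.216, 0.241, 0.005, 1.335, 0, 1.571], TCP at [0.174, -0.469, 0.245] pointing down, gripper open.
Joint ranges: [-2.72, 2.72], [-1.05, 1.87], [-1.09, 1.28], [-1.99, 2.15], [-1.42, 1.44], [-3.14, 3.14]. Speed limits (rad/s): [2.79, 2.79, 3.14, 3.14, 3.14, 3.14].

INTERFACE

Orientations are given as a rotation vector (axis times angle).
In Python, from workcell import manip, capture, get_calibration gives the robot as it stands.
- The arm moves only by the shell command python3 -m inch 'ROWS' [OPENING] [FORCE]. ROWS is JSON, one flat list of numbers, 4 for each row, row after row: the shift along the tool's x, y, z in mm, then the turn about the tool's z in degrees. A call has 1 to 12 rows; each row is the pose to reach, as a shift and turn from the pose commanded when the call began, along the tool's axes at that moment; what a row does not reach only later rows make up. A row lasts 1/12 s, in which the tool goes at most 41.7 mm and 7.16 degrees, less where a joint would pass 70% of its speed; a pose out of reach is approached as far as the arm can. A call with a gripper value outside its range is refused whole. OPENING is the closure, from -1 (fully open) to 1 (shut), set as the call begins (- or left out, the last holds). The fingers move at their own pace and stop on an object; FORCE is the grip in N (left out, the last holds). Time passes only in rows, so rows that repeat a pose let the fingers close. It gives the time, the measured TCP pose, the force, the opening and the grip force at its end, in the units of the state.
- manip.read_state(): the state, without advancing time (a new reading comes with each control period).
- capture(name): name is "side" or "top"; returns the picture (384x512x3 uint8, red, green, blue); there is no depth.
- get_calibration(name): a dict with "fx", "fy", "cx", "cy" (pixels), "R" (3x3) and "t" (3): a world point X has camera coordinates R X + t. Camera axes: x right, y down, z forward; pixel columns grow to the right and rows downward; lengths in m; the calibration is good to about 2 mm. A picture is of the moment at which its call begins. get_calibration takes no time and is no camera call.
- manip.close_job(): hands the job in; it is judged then, once.
The state is a dict: "time": time; "q": joint angles; "joint_vel": joint speeds; "joint_torque": joint torques, N m; "ee_pos": TCP position; "orientation": TCP orientation; "wrist_force": force on the tool from outside, world axes, zero at the start; "torque": the same for the moment, N m; "grip_width": finger opening in m; "grasp_force": force on a finger pad.
Only numpy, scipy, OpenCV 4.12 (cv2) and the standard library are available. Lean on these libraries where they do the work, as an engineer would, in place of code of your own. Each camera call takes 0.05 s, during which the arm holds its last target. There are 200 camera calls.

## Working session

There is one attempt and no reset: what is moved stays moved. The work goes in short steps, Python scripts to look and compute and a shell command to move; the robot and the scene stay as the last step left them, time stands still between calls to the robot, and variables do not carry over. Pictures are saved under pics/ and viewed, at most 10 in all, crops included, and the job is handed in when it is done.

```bash
mkdir -p pics; ls; python3 - <<'E'
from workcell import manip, capture, get_calibration
import cv2, numpy as np
for n in ("top","side"):
    im=capture(n); cv2.imwrite(f"pics/{n}0.png",im[:,:,::-1])
    c=get_calibration(n); print(n,{k:np.round(np.array(v),4).tolist() for k,v in c.items()})
s=manip.read_state(); print(s)
E
```

```text
pics
top {'fx': 413.603, 'fy': 413.603, 'cx': 260.6281, 'cy': 196.2342, 'R': [[0.0054, -0.9997, 0.0253], [-0.9956, -0.0077, -0.0934], [0.0935, -0.0247, -0.9953]], 't': [0.0536, 0.653, 0.9018]}
side {'fx': 463.4314, 'fy': 463.4314, 'cx': 243.8832, 'cy': 191.9163, 'R': [[-0.8491, -0.5279, 0.018], [-0.2702, 0.4048, -0.8736], [0.4539, -0.7466, -0.4863]], 't': [0.5886, 0.1839, 0.9852]}
{'time': 0.1, 'q': array([-1.21599449e+00,  2.41393642e-01,  3.85505278e-03,  1.33520979e+00,
        3.06924060e-05,  1.57081276e+00]), 'joint_vel': array([ 9.67345405e-04, -1.50134547e-03,  3.15449412e-03, -1.51725134e-03,
        4.98978466e-06,  1.04543904e-03]), 'joint_torque': array([-7.00813052e-05, -3.73138011e+01,  2.53010023e+01,  1.08845081e-02,
        2.76771928e-06, -2.59438551e-06]), 'ee_pos': array([ 0.17352132, -0.46834366,  0.2444725 ]), 'orientation': array([-3.09039543e+00, -5.54037294e-01,  4.93379960e-04]), 'wrist_force': array([-0.26062286, -0.73195368, -0.42819489]), 'torque': array([-0.03613565,  0.0329434 ,  0.0009492 ]), 'grasp_force': 0.0, 'grip_width': 0.08578027713789069}
```

View pics/top0.png

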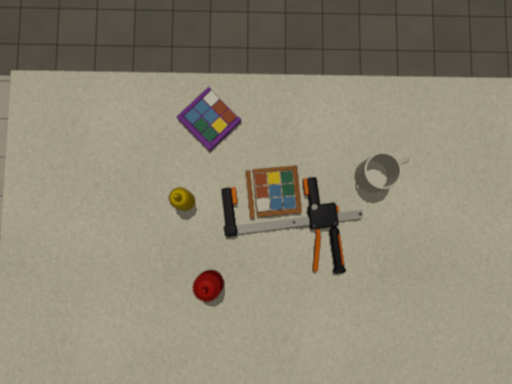

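View pics/side0.png

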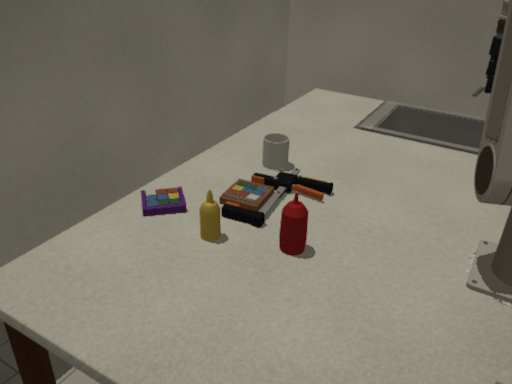

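Candidates for the trivet: the wooden one at top (275,192), and a purple-framed one at (209,119), which is the decoy. I choose the wooden one. The loose rail is at (250,194). The clamp housing is at (323,216), the grip at (338,250), the orange trigger at (318,250) and the far jaw at (230,212). The glue is at (182,199), the ketchup at (208,285) and the mug at (380,174).

```bash
cat > h.py <<'E'
import numpy as np, cv2
from workcell import manip, capture, get_calibration
def ray(n,uv,z):
    c=get_calibration(n);R=np.array(c["R"]);t=np.array(c["t"])
    o=-R.T@t; d=R.T@np.array([(uv[0]-c["cx"])/c["fx"],(uv[1]-c["cy"])/c["fy"],1.])
    return o+d*(z-o[2])/d[2]
def proj(n,X):
    c=get_calibration(n);p=np.array(c["R"])@np.array(X)+np.array(c["t"])
    return np.array([c["cx"]+c["fx"]*p[0]/p[2],c["cy"]+c["fy"]*p[1]/p[2]])
def toplane(im,x0,x1,y0,y1,z,s=3000):
    """rectify the top view onto plane z: column = (y1-y)*s, row=(x1-x)*s"""
    W,H=int((y1-y0)*s),int((x1-x0)*s)
    src=np.float32([proj("top",p) for p in [(x1,y1,z),(x1,y0,z),(x0,y0,z),(x0,y1,z)]])
    M=cv2.getPerspectiveTransform(src,np.float32([[0,0],[W,0],[W,H],[0,H]]))
    return cv2.warpPerspective(im,M,(W,H),flags=cv2.INTER_CUBIC)
E
python3 - <<'E'
from h import *
im=cv2.imread("pics/top0.png")
crop=im[155:285,210:375]; cv2.imwrite("pics/crop0.png",cv2.resize(crop,None,fx=4.6,fy=4.6,interpolation=cv2.INTER_CUBIC))
hsv=cv2.cvtColor(im,cv2.COLOR_BGR2HSV)
def blobs(name,lo,hi,amin=12):
    m=cv2.inRange(hsv,lo,hi); m[:150]=0;m[290:]=0;m[:,:210]=0;m[:,375:]=0
    n,l,st,ce=cv2.connectedComponentsWithStats(m)
    for i in range(1,n):
        if st[i,4]>=amin:
            r=cv2.minAreaRect(np.argwhere(l==i)[:,::-1].astype(np.float32))
            print(name,st[i].tolist(),np.round(ce[i],1),"rect",np.round(r[0],1),np.round(r[1],1),round(r[2],1),"xyz@20",np.round(ray("top",ce[i],.02),4))
blobs("orange",(6,190,120),(14,255,255))
blobs("black",(0,0,0),(180,255,50),40)
blobs("wood",(8,90,60),(16,189,200))
for p in [(340,160),(275,192),(250,194),(323,216)]: print(p,ray("top",p,.02).round(4), hsv[p[1],p[0]])
E
```

```text
orange [304, 179, 4, 16, 49] [305.5 186.2] rect [305.5 186.5] [15.  3.] 90.0 xyz@20 [ 0.6775 -0.045   0.02  ]
orange [232, 188, 5, 16, 58] [233.8 195.6] rect [233.8 195.5] [15.3  3.7] 81.9 xyz@20 [0.6546 0.1186 0.02  ]
orange [314, 230, 6, 41, 154] [316.5 250. ] rect [316.6 250. ] [ 4.1 40.3] 4.2 xyz@20 [ 0.5327 -0.0692  0.02  ]
orange [339, 236, 5, 28, 30] [340.7 250.2] rect [340.6 249.6] [27.3  1. ] 81.9 xyz@20 [ 0.5325 -0.1241  0.02  ]
black [308, 178, 37, 95, 1215] [324.8 221.6] rect [323.4 225.4] [97.5 28.7] 82.0 xyz@20 [ 0.5968 -0.0885  0.02  ]
black [222, 188, 15, 49, 449] [228.7 213.5] rect [229.1 212. ] [48.1 11.3] 85.7 xyz@20 [0.6138 0.1297 0.02  ]
wood [253, 165, 49, 52, 902] [275.5 189.4] rect [277.  190.8] [48.1 44.7] 84.4 xyz@20 [0.6694 0.0238 0.02  ]
wood [246, 170, 9, 49, 230] [249.7 194.2] rect [249.7 194.1] [48.3  4.9] 84.3 xyz@20 [0.6579 0.0825 0.02  ]
wood [230, 187, 7, 11, 17] [234.3 190.4] rect [234.9 191.1] [11.1  4.7] 56.3 xyz@20 [0.6665 0.1176 0.02  ]
wood [313, 229, 8, 43, 49] [318.5 250.9] rect [318.1 250.3] [ 4.4 42.4] 8.3 xyz@20 [ 0.5306 -0.0736  0.02  ]
wood [339, 234, 6, 32, 33] [341.5 249.1] rect [341.6 249.4] [31.3  1.3] 82.4 xyz@20 [ 0.535 -0.126  0.02 ]
(340, 160) [ 0.7389 -0.1251  0.02  ] [ 23  44 163]
(275, 192) [0.6635 0.0249 0.02  ] [101 109 112]
(250, 194) [0.6585 0.0818 0.02  ] [ 14 179 117]
(323, 216) [ 0.6095 -0.0846  0.02  ] [12 35 36]
```

View pics/crop0.png

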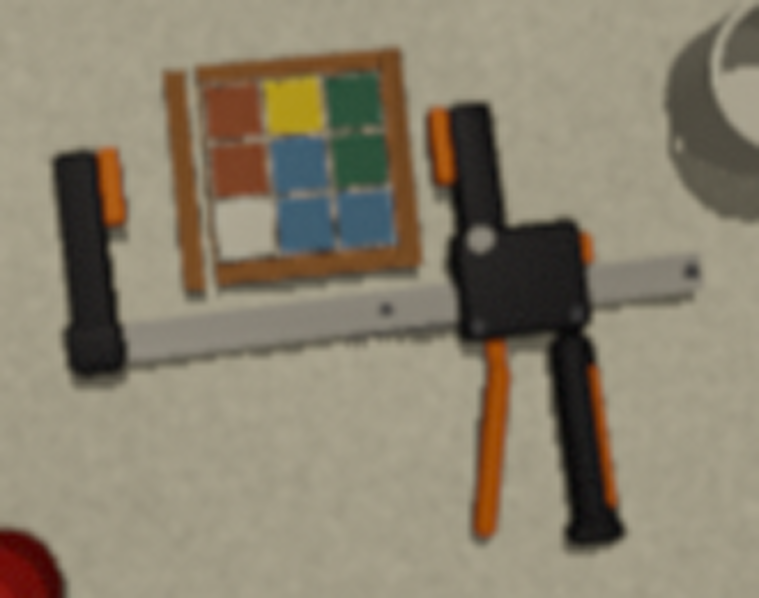

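The wooden frame is the right one, with the loose rail to its left and the clamp around both. The raised edge is at crop x≈205, the trigger at crop (490,440) and the grip at crop (580,440). Next I compute the poses.

```bash
cat >> h.py <<'E'
from scipy.spatial.transform import Rotation as Ro
def delta(x,y,z,ydir):
    """shift in tool axes mm + turn deg to put TCP at x,y,z with the tool y axis along angle ydir (mod 180)"""
    s=manip.read_state();R=Ro.from_rotvec(s["orientation"]).as_matrix()
    d=R.T@(np.array([x,y,z])-s["ee_pos"])*1000
    w=R.T@np.array([np.cos(ydir),np.sin(ydir),0]); a=np.degrees(np.arctan2(-w[0],w[1])); a=(a+90)%180-90
    print("shift",d.round(1),"turn",round(a,1),"q6",s["q"][5].round(2),"tool z",R[:,2].round(3),"tool x",R[:,0].round(3),"tool y",R[:,1].round(3))
E
python3 - <<'E'
from h import *
C=lambda u,v,z: ray("top",(210+(u+.5)/4.6-.5,155+(v+.5)/4.6-.5),z)
w=np.array([C(*p,.02)[:2] for p in [(197,67),(400,50),(418,268),(217,287)]])
m=np.array([(55,46),(55,-58),(-55,-58),(-55,46)])/1000
def fit(m,w):
    a=m-m.mean(0);b=w-w.mean(0);th=np.arctan2((a[:,0]*b[:,1]-a[:,1]*b[:,0]).sum(),(a*b).sum())
    R=np.array([[np.cos(th),-np.sin(th)],[np.sin(th),np.cos(th)]]);t=w.mean(0)-R@m.mean(0);print("res mm",((m@R.T+t-w)*1000).round(1).tolist());return th,R,t
th,R,t=fit(m,w);print("trivet",th,t,"edge",R@[0,.035]+t, "press y33",R@[0,.033]+t)
r=[C(*p,.02)[:2] for p in [(165,72),(187,71),(204,292),(186,294)]]
print("rail in trivet mm",[((R.T@(p-t))*1000).round(1).tolist() for p in r])
b=[C(*p,.03)[:2] for p in [(125,347),(455,305),(590,284),(695,273)]]
d=b[-1]-b[0];print("bar yaw",np.arctan2(d[0],-d[1]))
# grip & trigger mid lines at their tops, at image rows
ca=np.arctan2(d[0],-d[1]);Rc=np.array([[np.cos(ca),-np.sin(ca)],[np.sin(ca),np.cos(ca)]])
for n,p,z in [("trig L",(478,440),.027),("trig R",(503,440),.027),("grip L",(560,440),.031),("grip R",(612,440),.031),("gripend",(596,545),.031),("housing pad",(434,145),.03),("far pad",(120,185),.03),("bar",(290,327),.02)]:
    X=C(*p,z)[:2];print(n,X.round(4),"clamp-rot",(Rc.T@X).round(4), "trivet",(R.T@(X-t)).round(4))
# side view of tile etc. TCP target
delta(*(R@[0,.033]+t),.12,th)
E
```

```text
res mm [[0.2, 1.4], [0.2, -0.9], [-0.4, -2.4], [0.0, 1.9]]
trivet 0.09230888453233084 [0.6652838  0.02722016] edge [0.66205758 0.06207115] press y33 [0.66224194 0.06007966]
rail in trivet mm [[53.5, 60.7], [53.1, 49.8], [-57.1, 50.7], [-57.3, 59.6]]
bar yaw 0.13461352932644846
trig L [ 0.5323 -0.0614] clamp-rot [ 0.5193 -0.1322] trivet [-0.1406 -0.0759]
trig R [ 0.5324 -0.0736] clamp-rot [ 0.5177 -0.1444] trivet [-0.1417 -0.0881]
grip L [ 0.5326 -0.1007] clamp-rot [ 0.5143 -0.1712] trivet [-0.1439 -0.1151]
grip R [ 0.5327 -0.126 ] clamp-rot [ 0.511  -0.1964] trivet [-0.1461 -0.1404]
gripend [ 0.4824 -0.1176] clamp-rot [ 0.4622 -0.1813] trivet [-0.1955 -0.1274]
housing pad [ 0.6764 -0.0401] clamp-rot [ 0.6649 -0.1305] trivet [ 0.0048 -0.0681]
far pad [0.6554 0.114 ] clamp-rot [0.6647 0.025 ] trivet [-0.0019  0.0873]
bar [0.5868 0.03  ] clamp-rot [ 0.5855 -0.049 ] trivet [-0.0779  0.01  ]
shift [ 641.8 -325.5  125.1] turn -75.0 q6 1.57 tool z [-0.001  0.002 -1.   ] tool x [0.938 0.347 0.   ] tool y [ 0.347 -0.938 -0.002]
```

```bash
python3 -m inch '[36,-18,0,-6, 72,-36,0,-12, 108,-54,0,-18, 144,-72,0,-25, 180,-90,0,-32, 216,-108,0,-39, 252,-126,0,-46, 288,-144,0,-53, 324,-162,0,-60, 360,-180,0,-67, 396,-198,0,-73, 432,-216,0,-75]' 1 20; python3 -c "
from h import *
delta(.6622,.0601,.12,.0923)"
```

```text
time: 1.1
ee_pos: [0.5045, -0.1144, 0.2449]
orientation: [-2.11, -2.327, 0.001]
wrist_force: [-0.0, -0.1, 0.4]
grip_width: -0.0001
grasp_force: 0.0
shift [158.3 174.  124.8] turn 0.3 q6 1.25 tool z [-0.001 -0.    -1.   ] tool x [-0.097  0.995  0.   ] tool y [ 0.995  0.097 -0.001]
```

```bash
python3 -m inch '[26,29,0,0, 53,58,0,0, 80,87,20,0, 106,116,50,0, 132,145,80,0, 158,174,110,0, 158,174,145,0, 158,174,175,0, 158,174,185,0, 158,174,187,0, 158,174,187,0, 158,174,187,0]'; python3 - <<'E'
from h import *
delta(.6622,.0601,.045,.0923)
cv2.imwrite("pics/a.png",cv2.resize(np.hstack([capture("side")[:,:,::-1][150:260,180:350],capture("top")[:,:,::-1][140:250,210:380]]),None,fx=2.3,fy=2.3,interpolation=cv2.INTER_CUBIC))
E
```

```text
time: 2.1
ee_pos: [0.6637, 0.0566, 0.0611]
orientation: [2.115, 2.319, 0.004]
wrist_force: [-0.1, 0.9, 0.2]
grip_width: -0.0001
grasp_force: 0.0
shift [ 3.7 -1.3 16.1] turn -0.0 q6 1.56 tool z [ 0.004  0.    -1.   ] tool x [-0.092  0.996 -0.   ] tool y [0.996 0.092 0.004]
```

View pics/a.png

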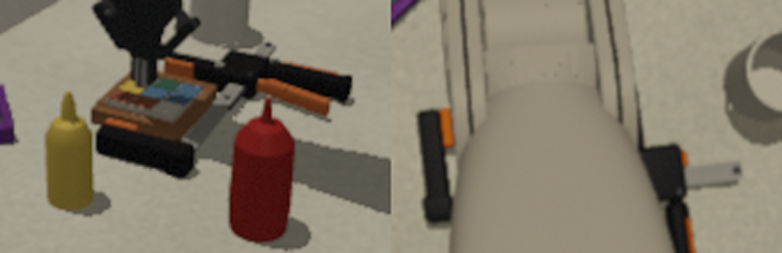

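The side crop shows the shut fingers at (143,75), above the middle of the raised edge. The rail and far jaw are clear, so I press down gently.

```bash
python3 -m inch '[2,-1,5,0, 2,-1,10,0, 2,-1,13,0, 2,-1,15,0, 2,-1,17,0, 2,-1,18,0, 2,-1,19,0, 2,-1,20,0, 2,-1,21,0, 2,-1,22,0, 2,-1,23,0, 2,-1,23,0]'
```

```text
time: 3.2
ee_pos: [0.6608, 0.06, 0.0358]
orientation: [-2.114, -2.322, -0.001]
wrist_force: [-2.0, 1.4, 4.2]
grip_width: -0.0002
grasp_force: 2.0
```

```bash
python3 -m inch '[0,0,0.5,0, 0,0,1,0, 0,0,1.5,0, 0,0,2,0, 0,0,2,0]'; python3 -m inch '[0,0,0.5,0, 0,0,1,0, 0,0,1,0]'
```

```text
time: 3.62
ee_pos: [0.6609, 0.0601, 0.0341]
orientation: [-2.114, -2.322, -0.002]
wrist_force: [-4.2, 2.4, 5.0]
grip_width: 0.0002
grasp_force: 3.0
time: 3.87
ee_pos: [0.661, 0.0601, 0.034]
orientation: [-2.114, -2.322, -0.002]
wrist_force: [-4.8, 2.5, 10.2]
grip_width: 0.0001
grasp_force: 5.1
```

```bash
python3 -m inch '[0,0,1,0, 0,0,2,0, 0,0,2,0, 0,0,2,0, 0,0,2,0]'; python3 -c "
from h import *
delta(.530,-.0937,.12,np.pi/2+.115)"
```

```text
time: 4.28
ee_pos: [0.661, 0.0601, 0.0338]
orientation: [-2.115, -2.323, -0.003]
wrist_force: [-9.4, 2.1, 17.9]
grip_width: -0.0001
grasp_force: 9.0
shift [-140.7 -144.7  -86.6] turn 88.8 q6 1.57 tool z [ 0.001  0.002 -1.   ] tool x [-0.094  0.996  0.002] tool y [0.996 0.094 0.001]
```

The panel is level: the tip sits at z≈0.020 m on a hard stop at 18 N. I lift off, open, and go above the grip.

```bash
python3 -m inch '[0,0,-30,0, 0,0,-65,0, -10,-10,-90,-4, -24,-24,-90,-11, -38,-38,-90,-18, -52,-52,-90,-25, -66,-66,-90,-32, -80,-80,-90,-39, -94,-94,-90,-46, -108,-110,-90,-53, -124,-130,-90,-60, -140,-145,-90,-67]' -1 20; python3 -m inch '[0,0,0,-7, 0,0,0,-14, 0,0,0,-21, 0,0,0,-24, 0,0,0,-24, 0,0,0,-24]';  python3 - <<'E'
from h import *
delta(.530,-.0937,.06,np.pi/2+.115)
t=capture("top")[:,:,::-1]
cv2.imwrite("pics/b.png",cv2.resize(np.hstack([capture("side")[:,:,::-1][150:260,180:350],t[140:250,210:380]]),None,fx=2.3,fy=2.3,interpolation=cv2.INTER_CUBIC))
E
```

```text
time: 5.28
ee_pos: [0.5285, -0.0946, 0.12]
orientation: [-0.473, -3.105, 0.001]
wrist_force: [-0.7, -0.2, 0.6]
grip_width: 0.0853
grasp_force: 0.0
time: 5.78
ee_pos: [0.5299, -0.0939, 0.1201]
orientation: [0.171, -3.137, 0.0]
wrist_force: [-0.0, -0.2, 0.1]
grip_width: 0.0851
grasp_force: 0.0
shift [-0.2  0.2 60.1] turn -0.4 q6 -0.28 tool z [ 0. -0. -1.] tool x [-0.994 -0.109  0.   ] tool y [-0.109  0.994 -0.   ]
```

View pics/b.png

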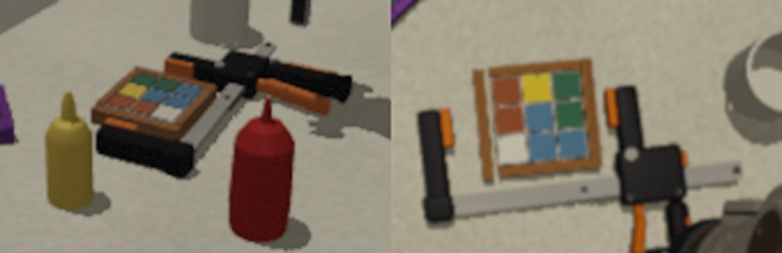

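The panel lies flush. The top crop shows nothing disturbed and the clamp clear. I descend over grip and trigger.

```bash
python3 -m inch '[0,0,30,0, 0,0,60,0, 0,0,80,0, 0,0,90,0, 0,0,98,0, 0,0,105,0, 0,0,105,0, 0,0,105,0]'; python3 -m inch '[0,0,0,0, 0,0,0,0, 0,0,0,0, 0,0,0,0, 0,0,0,0, 0,0,0,0, 0,0,0,0, 0,0,0,0]' 1 20
```

```text
time: 6.55
ee_pos: [0.5304, -0.0938, 0.0159]
orientation: [-0.173, 3.136, -0.0]
wrist_force: [-0.3, -0.3, 0.2]
grip_width: 0.0854
grasp_force: 0.0
time: 7.22
ee_pos: [0.5329, -0.0986, 0.0194]
orientation: [-0.167, 3.13, -0.017]
wrist_force: [-1.9, -10.3, 13.8]
grip_width: 0.0382
grasp_force: 21.1
```

```bash
python3 -m inch '[0,0,-4,0, 0,0,-4,0, 0,0,-4,0, 0,0,-4,0, 0,0,-4,0, 0,0,-4,0, 0,0,-4,0, 0,0,-4,0]' -1 20; python3 - <<'E'
from h import *
t=capture("top")[:,:,::-1]
cv2.imwrite("pics/c.png",cv2.resize(np.hstack([capture("side")[:,:,::-1][150:260,180:350],t[140:250,210:380]]),None,fx=2.3,fy=2.3,interpolation=cv2.INTER_CUBIC))
E
```

```text
time: 7.88
ee_pos: [0.5296, -0.0936, 0.019]
orientation: [0.174, -3.136, -0.0]
wrist_force: [-1.2, -0.3, 1.0]
grip_width: 0.0853
grasp_force: 0.0
```

View pics/c.png

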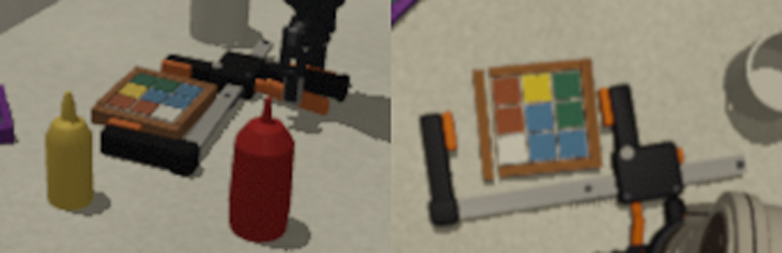

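The housing jaw has moved in (top crop (607,105)) and now nearly touches the frame. The far pad has gained about one step, and nothing is disturbed. I keep pumping.

```bash
python3 -m inch '[0,0,0,0, 0,0,0,0, 0,0,0,0, 0,0,0,0, 0,0,0,0, 0,0,0,0, 0,0,0,0, 0,0,0,0]' 1 20;python3 -m inch '[0,0,0,0, 0,0,0,0, 0,0,0,0, 0,0,0,0, 0,0,0,0, 0,0,0,0, 0,0,0,0, 0,0,0,0]' -1 20; python3 -m inch '[0,0,0,0, 0,0,0,0, 0,0,0,0, 0,0,0,0, 0,0,0,0, 0,0,0,0, 0,0,0,0, 0,0,0,0]' 1 20
```

```text
time: 8.65
ee_pos: [0.5316, -0.0975, 0.0219]
orientation: [-0.168, 3.133, -0.013]
wrist_force: [-1.4, -8.9, 11.8]
grip_width: 0.0381
grasp_force: 21.5
time: 9.32
ee_pos: [0.5297, -0.0937, 0.0192]
orientation: [0.174, -3.137, 0.0]
wrist_force: [-0.1, -0.7, -0.5]
grip_width: 0.0855
grasp_force: 0.0
time: 9.98
ee_pos: [0.5313, -0.0972, 0.0216]
orientation: [-0.169, 3.134, -0.012]
wrist_force: [-3.1, -9.6, 10.7]
grip_width: 0.0382
grasp_force: 20.1
```

```bash
python3 - <<'E'
from h import *
t=capture("top")[:,:,::-1]
cv2.imwrite("pics/d.png",cv2.resize(np.hstack([capture("side")[:,:,::-1][150:260,180:350],t[140:250,210:380]]),None,fx=2.3,fy=2.3,interpolation=cv2.INTER_CUBIC))
E
```

```text
(no output)
```

View pics/d.png

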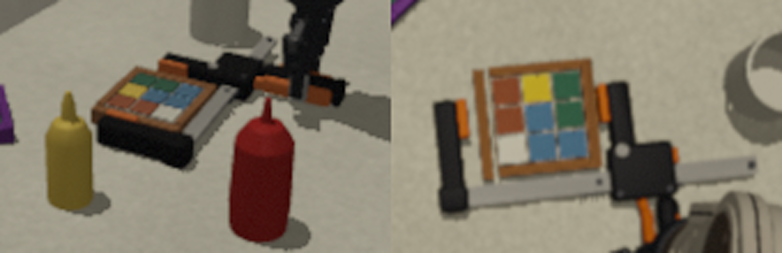

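The far pad (top crop (462,120)) is about 6 mm from the rail (480), and the housing jaw touches the frame. Two more pumps.

```bash
python3 -m inch '[0,0,0,0, 0,0,0,0, 0,0,0,0, 0,0,0,0, 0,0,0,0, 0,0,0,0, 0,0,0,0, 0,0,0,0]' -1 20;python3 -m inch '[0,0,0,0, 0,0,0,0, 0,0,0,0, 0,0,0,0, 0,0,0,0, 0,0,0,0, 0,0,0,0, 0,0,0,0]' 1 20;python3 -m inch '[0,0,0,0, 0,0,0,0, 0,0,0,0, 0,0,0,0, 0,0,0,0, 0,0,0,0, 0,0,0,0, 0,0,0,0]' -1 20; python3 -m inch '[0,0,0,0, 0,0,0,0, 0,0,0,0, 0,0,0,0, 0,0,0,0, 0,0,0,0, 0,0,0,0, 0,0,0,0]' 1 20
```

```text
time: 10.75
ee_pos: [0.5297, -0.0937, 0.0192]
orientation: [0.173, -3.137, 0.0]
wrist_force: [-0.2, -0.3, -0.0]
grip_width: 0.0854
grasp_force: 0.0
time: 11.42
ee_pos: [0.5313, -0.0972, 0.0216]
orientation: [-0.169, 3.134, -0.012]
wrist_force: [-2.0, -8.4, 10.4]
grip_width: 0.0382
grasp_force: 20.5
time: 12.08
ee_pos: [0.5297, -0.0937, 0.0192]
orientation: [0.174, -3.137, 0.0]
wrist_force: [-0.2, -0.2, 0.6]
grip_width: 0.0854
grasp_force: 0.0
time: 12.75
ee_pos: [0.5312, -0.0981, 0.0216]
orientation: [-0.168, 3.134, -0.015]
wrist_force: [-2.0, -11.3, 10.1]
grip_width: 0.0421
grasp_force: 18.7
```

```bash
python3 - <<'E'
from h import *
t=capture("top")[:,:,::-1]
cv2.imwrite("pics/e.png",cv2.resize(np.hstack([capture("side")[:,:,::-1][150:260,180:350],t[140:250,210:380]]),None,fx=2.3,fy=2.3,interpolation=cv2.INTER_CUBIC))
E
```

```text
(no output)
```

View pics/e.png

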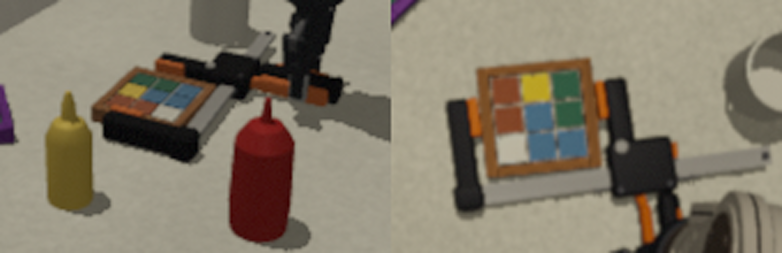

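The rail is now closed on the frame (top crop x≈485, no gap). The trigger stopped short at 42.1 mm against 38.2 mm before, so the jaws are tight. I relieve the side load on the wrist slightly and let it settle.

```bash
python3 -m inch '[0,-0.5,-0.5,0, 0,-1,-1,0, 0,-1.5,-1,0, 0,-2,-1,0, 0,-2.5,-1,0, 0,-2.5,-1,0, 0,-2.5,-1,0, 0,-2.5,-1,0, 0,-2.5,-1,0, 0,-2.5,-1,0]' 1 20; python3 -m inch '[0,0,0,0, 0,0,0,0, 0,0,0,0, 0,0,0,0, 0,0,0,0, 0,0,0,0]'
```

```text
time: 13.68
ee_pos: [0.5314, -0.0984, 0.0219]
orientation: [-0.171, 3.134, -0.007]
wrist_force: [-1.2, -5.2, 6.4]
grip_width: 0.0401
grasp_force: 19.5
time: 14.18
ee_pos: [0.5314, -0.0984, 0.0219]
orientation: [-0.171, 3.134, -0.007]
wrist_force: [-0.5, -4.2, 6.4]
grip_width: 0.0398
grasp_force: 19.5
```

The trigger is fairly close to home, so one more pump will leave it with travel in hand.

```bash
python3 -m inch '[0,0,0,0, 0,0,0,0, 0,0,0,0, 0,0,0,0, 0,0,0,0, 0,0,0,0, 0,0,0,0, 0,0,0,0]' -1 20; python3 -m inch '[0,0,0,0, 0,0,0,0, 0,0,0,0, 0,0,0,0, 0,0,0,0, 0,0,0,0, 0,0,0,0, 0,0,0,0, 0,0,0,0, 0,0,0,0, 0,0,0,0, 0,0,0,0]' 1 20
```

```text
time: 14.85
ee_pos: [0.53, -0.0963, 0.0203]
orientation: [0.173, -3.137, 0.0]
wrist_force: [0.2, -0.2, -0.8]
grip_width: 0.0852
grasp_force: 0.0
time: 15.85
ee_pos: [0.5306, -0.1, 0.0222]
orientation: [-0.168, 3.136, -0.012]
wrist_force: [-3.7, -8.6, 10.0]
grip_width: 0.0517
grasp_force: 18.7
```

```bash
python3 - <<'E'
from h import *
t=capture("top")[:,:,::-1]
cv2.imwrite("pics/f.png",cv2.resize(np.hstack([capture("side")[:,:,::-1][150:260,180:350],t[140:250,210:380]]),None,fx=2.3,fy=2.3,interpolation=cv2.INTER_CUBIC))
E
```

```text
(no output)
```

View pics/f.png

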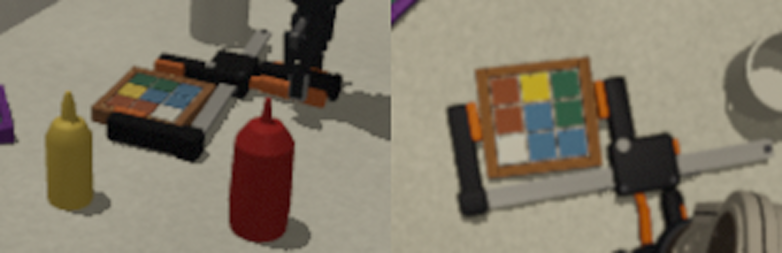

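The jaws are firmly tight, with the trigger stopped at 51.7 mm, and rail and panel are flush. I relieve the side load a little, let it rest, and hand in.

```bash
python3 -m inch '[0,-0.5,-0.5,0, 0,-1,-1,0, 0,-1.5,-1,0, 0,-2,-1,0, 0,-2,-1,0, 0,-2,-1,0, 0,-2,-1,0, 0,-2,-1,0, 0,-2,-1,0, 0,-2,-1,0, 0,-2,-1,0, 0,-2,-1,0]'; python3 -m inch '[0,0,0,0, 0,0,0,0, 0,0,0,0, 0,0,0,0, 0,0,0,0, 0,0,0,0]'
```

```text
time: 16.95
ee_pos: [0.5309, -0.1011, 0.0228]
orientation: [-0.168, 3.136, -0.009]
wrist_force: [-3.0, -6.1, 7.8]
grip_width: 0.0498
grasp_force: 19.3
time: 17.45
ee_pos: [0.5309, -0.1011, 0.0228]
orientation: [-0.168, 3.136, -0.009]
wrist_force: [-2.4, -6.7, 7.3]
grip_width: 0.0495
grasp_force: 19.3
```

```bash
python3 -c "
from workcell import manip
print(manip.close_job())"
```

```text
the job is handed in; nothing more can be done
None
```

The job is handed in at about 17.5 s, verdict not shown: the panel is level, six squeezes drew the rail tight against the frame, and the trigger is still held at about 19 N; the glue, mug and ketchup were not touched.

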